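# Tip the last lime out of the deep canister and complete the carrier tray

## Robot

A 6-joint arm with a two-finger parallel gripper is mounted at the origin on the work surface. World frame = base frame: x ahead of the robot, y to its left, z up, the work surface at z = 0. Lengths are in m, angles in rad, forces in N, time in s.
With the tool pointing down it reaches from about 0.35 to 0.875 m from the base axis. Payload 4.2 kg.
Tool frame: the origin (TCP) lies midway between the tips of the shut fingers; the grasp point (between the pads) lies 19 mm behind it; x points along the fingers, z is the direction in which the jaws open and shut, and the axes are right-handed (so a half turn about x gives the same grasp; the last joint's range is limited). The gripper opens to 85 mm and grips with 20 to 120 N. Pads are 22 mm wide; open, the fingers measure 114 mm over their backs; the gripper's body (76 mm by 85 mm) begins 54 mm behind the grasp point. The pads swing forward as they close: fully open they stand 13 mm farther back than shut.
Start: joints at [1.554, 0.385, 0.008, 0, -1.194, -0.259], TCP at [0.17, 0.601, 0.231] pointing down, gripper open.
Joint ranges: [-3.14, 3.14], [-1.21, 2.06], [-1.07, 1.41], [-3.16, 2.05], [-2.99, -0.16], [-3.1, 3.1]. Speed limits (rad/s): [2.79, 2.79, 3.14, 3.14, 3.14, 3.14].

## Interface

Orientations are given as [roll, pitch, yaw] about the fixed x, y, z axes, in that order (R = Rz(yaw) Ry(pitch) Rx(roll)).
In Python, from station import arm gives the robot as it stands. The module is installed in compiled form; this text tells all that it offers.
- The arm moves only by the shell command python3 -m pendant 'ROWS' [OPENING] [FORCE]. ROWS is JSON, a list that holds one entry, the list of rows, each a list of 4 numbers: the shift along the tool's x, y, z in m, then the turn about the tool's x in rad. In form: [[[tx, ty, tz, twist], ...]]. A call has 1 to 10 rows; each row is the pose to reach, as a shift and turn from the pose commanded when the call began, along the tool's axes at that moment; what a row does not reach only later rows make up. A row lasts 1/8 s, in which the tool goes at most 62.5 mm and 10.7 degrees, less where a joint would pass 70% of its speed; a pose out of reach is approached as far as the arm can. A call with a gripper value outside its range is refused whole. OPENING is the opening, from 0 (shut) to 1 (fully open), set as the call begins (- or left out, the last holds). The fingers move at their own pace and stop on an object; FORCE is the grip in N (left out, the last holds). Time passes only in rows, so rows that repeat a pose let the fingers close. It gives the time, the measured TCP pose, the force and the opening at its end, in the units of the state.
- arm.state(): the state, without advancing time (a new reading comes with each control period).
- arm.read_camera(name): name is "side" or "top" or "wrist"; returns (picture, depth): 400x640x3 uint8, red, green, blue; 400x640 float32, m along the optical axis (not along the pixel's ray), 0 where there is no reading.
- arm.camera_info(name): a dict with "fx", "fy", "cx", "cy" (pixels), "dist_coeffs" ([k1, k2, p1, p2, k3] as OpenCV has them; the pictures are not rectified), "R" (3x3) and "t" (3): a world point X has camera coordinates R X + t. Camera axes: x right, y down, z forward; pixel columns grow to the right and rows downward; lengths in m; the calibration is good to about 2 mm. A picture is of the moment at which its call begins: read the wrist's pose just before it. camera_info takes no time and is no camera call; for the wrist camera it gives the pose at the moment of the call.
- arm.job_done(): hands the job in, once; it reports no verdict.
Trained networks look in the newest picture that a camera, given by its name, has taken for a name from the list of things; names that differ only in an ending like _2 or _b are one class to them, and where a whole thing is asked for, a point or a joint stands for the part that bears it (a point fixed in the world has none). Each returns a list of dicts, best first, with "confidence" (0 to 1); they miss things now and then, are a little off and sometimes report something else, mostly with a low value. They report only what shows in the picture. A call takes as long as a camera call. They do not tell look-alikes from the thing itself.
- arm.outline_of(thing, camera): "pixels" (400x640 bool, what is visible of it) and "uv" ([column, row] in pixels, amid what is visible of it).
The state is a dict: "time_s": time; "joint_pos": joint angles; "qd": joint speeds; "joint_torque": joint torques, N m; "tcp_pos": TCP position; "orientation": TCP orientation; "force": force on the tool from outside, world axes, zero at the start; "ft_torque": the same for the moment, N m; "opening": opening from 0.0 (shut) to 1.0 (fully open).
Only numpy, scipy, OpenCV 4.12 (cv2) and the standard library are available. Lean on these libraries where they do the work, as an engineer would, in place of code of your own. Each camera call takes 0.05 s, during which the arm holds its last target. There are 200 camera calls.

## Task

One lime is left at the bottom of the tall canister, too deep to reach: pick up the canister, tip the lime out into the square white dish, and stand the canister upright on the counter again. Then set the lime gently, without dropping it, into the empty dimple of the carrier tray so that all four dimples are filled. The lime must not touch the counter, and the other limes, the meal boxes, the sauce bottle and the sauce pot must be left where they are.

Things in the scene. Friction and masses are not known exactly. Their poses are not given: they have to be found in the camera images.
- canister_center (a point): centre (half-way up) of the loose metal canister, a tapered tumbler 140 mm tall, open at the top, about 0.16 kg; outside diameter 52 mm at the foot growing evenly to 66 mm at the rim, wall 3 mm, inner floor 6 mm above its foot. z axis points from foot to mouth. It starts upright on the counter with one lime inside
- canister_mouth (a point): centre of the canister's mouth, in the plane of the rim; 70 mm above its centre along its z axis
- canister: the canister; origin at the centre of its foot, z axis from foot to mouth
- lime_center (a point): centre of the lime to be moved: a green ball, 38 mm in diameter, about 32 g, which rolls freely. It starts at the bottom of the canister
- lime: the same lime; its origin is a point on its skin and turns as it rolls, so use lime_center for its position
- dish: white square serving dish, fixed to the counter, 165 mm by 165 mm outside, walls 5 mm thick; rim 34 mm above the counter. Origin at the centre of its underside (on the counter). The floor falls from every side to the middle (slope 0.13) so a lime rolls to the centre: floor 8 mm high at the middle, about 18 mm at the walls
- tray: brown carrier tray, 150 by 150 by 20 mm, fixed to the counter, any yaw; origin at the centre of its underside. Four round dimples, 30 mm wide and 12 mm deep, 74 mm apart in a square (at +-37 mm along its x and y axes). A lime seated in a dimple has its centre 12 mm above the tray's top
- empty_dimple (a point): centre of the empty dimple's mouth, level with the tray's top (20 mm above the counter)
- set_lime0_center (a point): centre of a lime (38 mm) already in a dimple of the tray; leave it
- set_lime1_center (a point): as above, second lime in the tray; leave it
- set_lime2_center (a point): as above, third lime in the tray; leave it
- meal_stack: bystander: two stacked meal boxes (white rice part and brown stew part), 115 (x) by 170 (y) mm, 92 mm tall; origin under the centre
- sauce_bottle: bystander: red sauce bottle, 56 mm in diameter, 160 mm tall; origin under the centre
- sauce_pot: bystander: brown lidded sauce pot, 60 mm in diameter, 50 mm tall; origin under the centre. (The black counter's top is at z = 0.)
Not all that is in view belongs to the job. There is more than one size of the dish; the one meant has the size given above.

How it is judged:
On the way:
1. the lime has been tipped out of the canister and lies in the dish (x of lime_center in the frame of dish between -0.075 and 0.075 m and y of lime_center in the frame of dish between -0.075 and 0.075 m and height (world z) of lime_center below 0.05 m and distance between lime_center and canister_center above 0.08 m and contact force between lime and dish above 0.02 N), for 0.2 s.
At the end, for the whole second after the job is handed in: The lime is seated in the empty dimple (within 6 mm sideways, centre 25 to 37 mm above the counter), the canister stands upright on the counter (within 0.06 rad), all at rest; the other limes within 12 mm and the boxes, bottle and pot within 30 mm of their starts (horizontal distance between lime_center and empty_dimple below 0.006 m and height (world z) of lime_center between 0.025 and 0.037 m and linear speed of each of lime, canister below 0.02 m/s and height (world z) of canister below 0.006 m and angle between canister's own z axis and vertical below 0.06 rad and distance of each of set_lime0_center, set_lime1_center, set_lime2_center from where it was at the start of the episode below 0.012 m and distance of each of meal_stack, sauce_bottle, sauce_pot from where it was at the start of the episode below 0.03 m); the robot touches nothing.
It fails at once if the lime touches the counter (height (world z) of lime_center below 0.0215 m).
It fails at once if the lime is dropped into the dimple (falls faster than 0.45 m/s just over it) (horizontal distance between lime_center and empty_dimple below 0.03 m and height (world z) of lime_center below 0.06 m and linear speed of lime above 0.45 m/s).
It fails at once if another lime is knocked out of its dimple (distance of any of set_lime0_center, set_lime1_center, set_lime2_center from where it was at the start of the episode above 0.02 m).
It fails at once if a bystander is pushed away (distance of any of meal_stack, sauce_bottle, sauce_pot from where it was at the start of the episode above 0.05 m).
It also fails if it takes over 67 s, if anything falls off the work surface, if the arm or the gripper's body presses on something with over 40 N, if the wrist force passes 120 N, or if a joint passes its speed limit or range.

## Working session

There is one attempt and no reset: what is moved stays moved. The work goes in short steps, Python scripts to look and compute and a shell command to move; the robot and the scene stay as the last step left them, time stands still between calls to the robot, and variables do not carry over. Pictures are saved under pics/ and viewed, about 8 in all and at most 12, crops included, and the job is handed in when it is done.

```bash
mkdir -p pics; ls
python3 - <<'E'
from station import arm
import cv2,numpy as np
print(arm.state())
for n in("side","top"):
    p,d=arm.read_camera(n); c=arm.camera_info(n); print(n,{k:np.round(v,3).tolist() for k,v in c.items()})
    cv2.imwrite(f"pics/{n}0.png",p[:,:,::-1])
E
```

```text
pics
{'time_s': 0.0, 'joint_pos': array([ 1.55360549e+00,  3.85591080e-01,  6.57470804e-03, -5.00093214e-04,
       -1.19401685e+00, -2.58590680e-01]), 'qd': array([ 0.00135309,  0.00222307, -0.00164344, -0.00179934, -0.00187347,
       -0.00139856]), 'joint_torque': array([-1.77673073e-04, -3.92292058e+01,  1.88403082e+01,  4.18603867e+00,
       -4.57583112e-03,  5.02825941e-07]), 'tcp_pos': array([0.17001438, 0.60079797, 0.2301806 ]), 'orientation': array([ 0.0538073 ,  1.56851165, -1.79295507]), 'force': array([-1.51079351, -0.8023038 ,  0.06655679]), 'ft_torque': array([ 0.04657451, -0.00575818, -0.01914278]), 'opening': 1.004262429531342}
side {'fx': 512.394, 'fy': 512.394, 'cx': 318.946, 'cy': 194.145, 'dist_coeffs': [-0.025, 0.0, 0.0, 0.0, 0.0], 'R': [[0.857, -0.515, -0.006], [-0.33, -0.541, -0.774], [0.395, 0.665, -0.634]], 't': [-0.427, 0.193, 1.449]}
top {'fx': 444.603, 'fy': 444.603, 'cx': 323.659, 'cy': 199.561, 'dist_coeffs': [-0.047, 0.0, 0.0, 0.0, 0.0], 'R': [[-0.01, -1.0, -0.01], [-0.997, 0.011, -0.08], [0.08, 0.009, -0.997]], 't': [-0.048, 0.474, 1.522]}
```

View pics/top0.png

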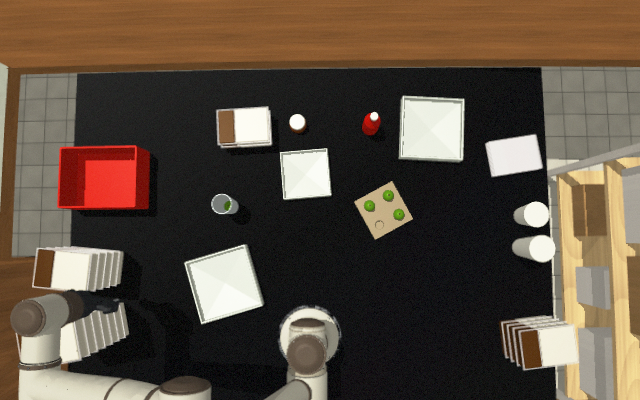

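View pics/side0.png

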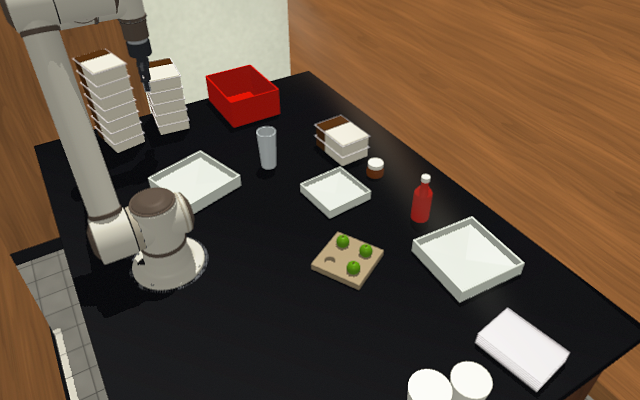

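Top view: canister at (222,204), three dishes of which (306,174), about 48 px ≈ 165 mm, is the right size. The tray is at (384,210), with its empty dimple near (379,225). I'll measure these next.

```bash
cat > h.py <<'E'
from station import arm
import cv2,numpy as np
from scipy.spatial.transform import Rotation as Rn
def KD(c): return np.array([[c['fx'],0,c['cx']],[0,c['fy'],c['cy']],[0,0,1.]]),np.array(c['dist_coeffs'])
def plane(c,uv,z):
    "pixels -> world points at height z"
    K,D=KD(c); q=cv2.undistortPoints(np.array(uv,float).reshape(-1,1,2),K,D)[:,0]
    d=np.c_[q,np.ones(len(q))]@c['R']; o=-np.array(c['R']).T@c['t']
    return o+d*((z-o[2])/d[:,2])[:,None]
def cloud(c,d,m):
    v,u=np.nonzero(m&(d>0)); K,D=KD(c); q=cv2.undistortPoints(np.c_[u,v].astype(float).reshape(-1,1,2),K,D)[:,0]
    return (np.c_[q,np.ones(len(q))]*d[v,u][:,None]-c['t'])@np.array(c['R'])
def tcp(): 
    s=arm.state(); return np.array(s['tcp_pos']),Rn.from_euler('xyz',s['orientation']).as_matrix()
E
python3 - <<'E'
from h import *
np.set_printoptions(precision=4,suppress=True)
print(tcp()[1])
for n in("top","side"):
    p,d=arm.read_camera(n); c=arm.camera_info(n)
    for t in("canister","dish","tray","empty_dimple","lime_center","set_lime0_center","meal_stack","sauce_bottle","sauce_pot"):
        for o in arm.outline_of(t,n)[:4]:
            P=cloud(c,d,o['pixels'])
            if len(P)==0: continue
            print(n,t,round(o['confidence'],2),np.round(o['uv']),"med",np.median(P,0),"lo",np.percentile(P,2,0),"hi",np.percentile(P,98,0))
            if t in("tray","dish"):
                z=.02 if t=="tray" else .034
                r=cv2.minAreaRect(plane(c,np.argwhere(o['pixels'])[:,::-1],z)[:,:2].astype(np.float32)); print("   rect",np.round(r[0],4),np.round(r[1],4),r[2])
            if t=="canister":
                Q=P[P[:,2]>.132]; print("   rim",len(Q),cv2.minEnclosingCircle(Q[:,:2].astype(np.float32)))
            if t=="empty_dimple": print("   ",plane(c,[o['uv']],.02))
E
```

```text
[[-0.0004  0.9622 -0.2725]
 [-0.0019 -0.2725 -0.9622]
 [-1.      0.0001  0.0019]]
top canister 0.64 [224. 203.] med [0.4562 0.2883 0.088 ] lo [0.4245 0.2442 0.0087] hi [0.4845 0.3043 0.1445]
   rim 72 ((0.4554939568042755, 0.27399173378944397), 0.03341052681207657)
top dish 0.82 [430. 128.] med [ 0.7192 -0.4332  0.0212] lo [ 0.6094 -0.535   0.0092] hi [ 0.8217 -0.3231  0.0479]
   rect [ 0.7167 -0.4292] [0.2236 0.2246] 86.5427474975586
top dish 0.71 [225. 284.] med [0.1879 0.293  0.0213] lo [0.0782 0.1776 0.0102] hi [0.2998 0.4052 0.0476]
   rect [0.1892 0.2898] [0.2185 0.225 ] 16.800113677978516
top dish 0.69 [306. 177.] med [0.5638 0.0117 0.0169] lo [ 0.482  -0.0687  0.0066] hi [0.6439 0.0928 0.0373]
   rect [0.5623 0.0122] [0.1686 0.1682] 3.7691891193389893
top empty_dimple 0.42 [371. 126.] med [ 0.7185 -0.2131  0.1067] lo [ 0.7022 -0.2495  0.0027] hi [ 0.7471 -0.1903  0.1648]
    [[ 0.7309 -0.2217  0.02  ]]
top lime_center 0.54 [228. 206.] med [0.4556 0.2786 0.043 ] lo [0.442  0.2645 0.0361] hi [0.4668 0.2891 0.063 ]
top lime_center 0.22 [373. 124.] med [ 0.7185 -0.2121  0.1067] l
[... 2104 characters left out ...]
ter 0.65 [353. 269.] med [ 0.4113 -0.3193  0.0432] lo [ 0.3993 -0.3306  0.0278] hi [ 0.4277 -0.3044  0.0528]
side set_lime0_center 0.39 [378. 163.] med [0.7311 0.0221 0.0344] lo [ 0.7097  0.0034 -0.0016] hi [0.8069 0.1079 0.0534]
side set_lime0_center 0.22 [343. 262.] med [ 0.4139 -0.2704  0.0196] lo [ 0.3412 -0.3526  0.0016] hi [ 0.5161 -0.1792  0.0248]
side meal_stack 0.8 [341. 138.] med [0.6943 0.1785 0.0818] lo [0.6569 0.1254 0.0074] hi [0.7702 0.2897 0.0951]
side sauce_bottle 0.68 [421. 201.] med [ 0.7139 -0.2329  0.0803] lo [ 0.6981 -0.2491  0.0043] hi [ 0.7412 -0.2004  0.1617]
side sauce_pot 0.6 [376. 168.] med [0.7296 0.0185 0.0388] lo [0.7103 0.0033 0.0045] hi [0.7582 0.0519 0.0533]
```

Measured: dish centre (0.562, 0.012) with yaw about 4° and size 0.168, and canister at (0.455, 0.273) with rim radius 33 mm. Both agree with the given sizes. The tool always points down, so I plan to grip the canister near its rim. I'll then push its lower part against the dish's +y wall so that it pivots in the pads, mouth over the dish. First I go above the canister.

```bash
python3 -m pendant '[[[0,0.036,0.024,0.12],[0,0.073,0.048,0.25],[0,0.11,0.071,0.37],[0,0.146,0.095,0.49],[0,0.182,0.119,0.61],[0,0.218,0.143,0.74],[0,0.255,0.167,0.86],[0,0.291,0.19,0.98],[0,0.327,0.214,1.1],[0,0.364,0.238,1.225]]]' 1
python3 -m pendant '[[[0,0,0,0],[0,0,0,0]]]'
python3 - <<'E'
from h import *
np.set_printoptions(precision=4,suppress=True)
print(*tcp())
p,d=arm.read_camera("wrist"); c=arm.camera_info("wrist"); cv2.imwrite("pics/w1.png",p[:,:,::-1])
for o in arm.outline_of("canister","wrist"):
    P=cloud(c,d,o['pixels']); Q=P[(P[:,2]>.134)&(P[:,2]<.15)]
    print(o['confidence'],o['uv'],len(P),np.percentile(P,[2,98],axis=0))
    if len(Q)>5: print("rim",len(Q),cv2.minEnclosingCircle(Q[:,:2].astype(np.float32)))
E
```

```text
time_s: 2.35
tcp_pos: [0.4564, 0.2722, 0.2316]
orientation: [-2.453, 1.57, 0.755]
force: [0.1, -0.4, -0.8]
opening: 0.999
time_s: 2.6
tcp_pos: [0.4556, 0.2732, 0.2313]
orientation: [-1.634, 1.571, 1.577]
force: [-0.2, -0.1, 0.6]
opening: 0.998
[0.4556 0.2732 0.2313] [[-0.      0.07   -0.9975]
 [ 0.0002 -0.9975 -0.07  ]
 [-1.     -0.0002 -0.    ]]
0.67 [327.7, 201.6] 5406 [[0.4229 0.2421 0.012 ]
 [0.4817 0.3028 0.1411]]
rim 1286 ((0.4523983597755432, 0.27303799986839294), 0.032844047993421555)
```

The close look puts the rim at (0.4525, 0.273) with radius 32.8 mm, within 3 mm of the first estimate. Now descend and grip near the rim.

```bash
python3 -m pendant '[[[0.03,0,0.003,0],[0.06,0,0.003,0],[0.09,0,0.003,0],[0.12,0,0.003,0],[0.142,0,0.003,0],[0.142,0,0.003,0]]]'
python3 -m pendant '[[[0,0,0,0],[0,0,0,0],[0,0,0,0],[0,0,0,0],[0,0,0,0],[0,0,0,0]]]' 0.3 40
python3 -m pendant '[[[-0.01,0,0,0],[-0.02,0,0,0],[-0.02,0,0,0]]]'
python3 - <<'E'
from h import *
np.set_printoptions(precision=4,suppress=True)
print(*tcp())
p,d=arm.read_camera("side"); cv2.imwrite("pics/s2.png",cv2.resize(p[80:280,150:450,::-1],None,fx=2.5,fy=2.5))
E
```

```text
time_s: 3.45
tcp_pos: [0.4512, 0.273, 0.0879]
orientation: [0.738, 1.567, -2.331]
force: [0.8, 0.2, 0.1]
opening: 1.005
time_s: 4.2
tcp_pos: [0.4534, 0.2741, 0.091]
orientation: [-2.434, 1.567, 0.778]
force: [-1.2, 1.3, 6.9]
opening: 0.755
time_s: 4.58
tcp_pos: [0.453, 0.2734, 0.1103]
orientation: [-2.383, 1.569, 0.828]
force: [-0.0, -0.0, -1.8]
opening: 0.754
[0.453  0.2734 0.1103] [[ 0.0014  0.0698 -0.9976]
 [ 0.0016 -0.9976 -0.0698]
 [-1.     -0.0015 -0.0015]]
```

View pics/s2.png

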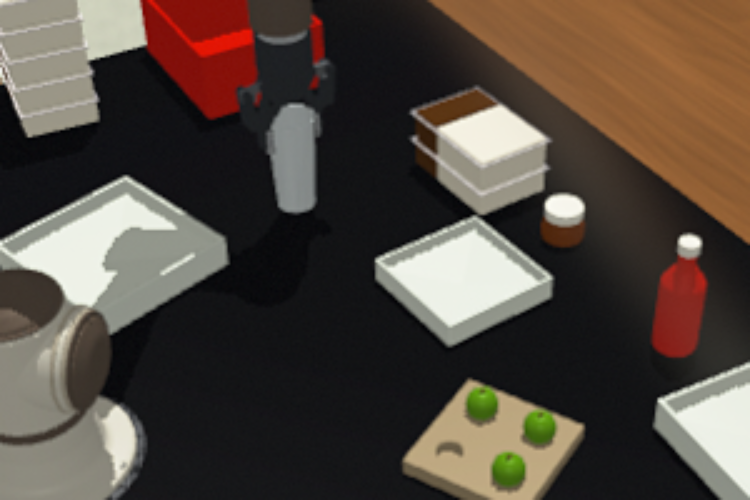

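The canister is gripped about 20 mm below the rim and hangs upright, foot about 20 mm up, at image (295,160). I carry it to just outside the dish's +y wall and work out the tipping path.

```bash
python3 -m pendant '[[[0,0.025,-0.016,0],[0,0.05,-0.033,0],[0,0.08,-0.05,0],[0,0.11,-0.07,0],[0.004,0.13,-0.084,0],[0.009,0.14,-0.0905,0],[0.009,0.14,-0.0905,0]]]' - 25
python3 - <<'E'
from h import *
p,R=tcp(); print(p,R.round(3).tolist(),arm.state()['opening'])
f=np.array([.07,-.9976]); C=np.array([.562,.012]); f0=(p[:2]-C)@f+.0825
print("f now",f0, "side off",(p[:2]-C)@np.array([.9976,.07]))
for th,s in [(0,96),(10,95),(20,92),(30,89),(40,85),(50,80),(60,75),(70,68),(80,61),(90,53),(95,48),(100,44),(105,40)]:
    t=np.radians(th); r=26+7*(120-s)/140
    P=r*np.array([-np.cos(t),np.sin(t)])+s*np.array([np.sin(t),np.cos(t)])+[0,34]
    mouth=P+20*np.array([np.sin(t),np.cos(t)])-33*np.array([-np.cos(t),np.sin(t)])
    print(th,"P",P.round(),"TCP f,z",P.round()-[0,29],"row tx,ty",[round(p[2]-(P[1]-29)/1e3,3),round(P[0]/1e3-f0,3)],"mouth low",mouth.round())
E
```

```text
time_s: 5.5
tcp_pos: [0.5522, 0.1391, 0.0993]
orientation: [0.329, 1.569, -2.744]
force: [0.4, 0.5, -1.5]
opening: 0.757
[0.55218095 0.13908305 0.09927998] [[-0.002, 0.069, -0.998], [-0.001, -0.998, -0.069], [-1.0, 0.001, 0.002]] 0.7572425099336276
f now -0.044965387062832665 side off -0.0008996729268611977
0 P [-27. 130.] TCP f,z [-27. 101.] row tx,ty [np.float64(-0.002), np.float64(0.018)] mouth low [  6. 150.]
10 P [-10. 132.] TCP f,z [-10. 103.] row tx,ty [np.float64(-0.004), np.float64(0.035)] mouth low [ 26. 146.]
20 P [  6. 130.] TCP f,z [  6. 101.] row tx,ty [np.float64(-0.002), np.float64(0.051)] mouth low [ 44. 137.]
30 P [ 21. 125.] TCP f,z [21. 96.] row tx,ty [np.float64(0.003), np.float64(0.066)] mouth low [ 59. 126.]
40 P [ 33. 117.] TCP f,z [33. 88.] row tx,ty [np.float64(0.011), np.float64(0.078)] mouth low [ 72. 111.]
50 P [ 43. 107.] TCP f,z [43. 78.] row tx,ty [np.float64(0.021), np.float64(0.088)] mouth low [80. 94.]
60 P [51. 96.] TCP f,z [51. 67.] row tx,ty [np.float64(0.032), np.float64(0.096)] mouth low [85. 77.]
70 P [54. 84.] TCP f,z [54. 55.] row tx,ty [np.float64(0.044), np.float64(0.099)] mouth low [84. 60.]
80 P [55. 73.] TCP f,z [55. 44.] row tx,ty [np.float64(0.055), np.float64(0.1)] mouth low [80. 44.]
90 P [53. 63.] TCP f,z [53. 34.] row tx,ty [np.float64(0.065), np.float64(0.098)] mouth low [73. 30.]
95 P [50. 59.] TCP f,z [50. 30.] row tx,ty [np.float64(0.069), np.float64(0.095)] mouth low [67. 25.]
100 P [49. 56.] TCP f,z [49. 27.] row tx,ty [np.float64(0.073), np.float64(0.093)] mouth low [62. 20.]
105 P [46. 53.] TCP f,z [46. 24.] row tx,ty [np.float64(0.076), np.float64(0.091)] mouth low [57. 16.]
```

```bash
python3 -m pendant '[[[-0.002,0.018,0,0],[-0.003,0.027,0,0],[-0.004,0.035,0,0],[-0.003,0.043,0,0],[-0.002,0.051,0,0],[0,0.058,0,0],[0.003,0.066,0,0],[0.007,0.072,0,0],[0.011,0.078,0,0],[0.011,0.078,0,0]]]' - 25
python3 - <<'E'
from h import *
p,d=arm.read_camera("side"); cv2.imwrite("pics/s3.png",cv2.resize(p[80:240,240:440,::-1],None,fx=3,fy=3))
E
```

```text
time_s: 6.75
tcp_pos: [0.5582, 0.0615, 0.0888]
orientation: [0.105, 1.571, -2.968]
force: [0.5, 2.2, 0.8]
opening: 0.756
```

View pics/s3.png

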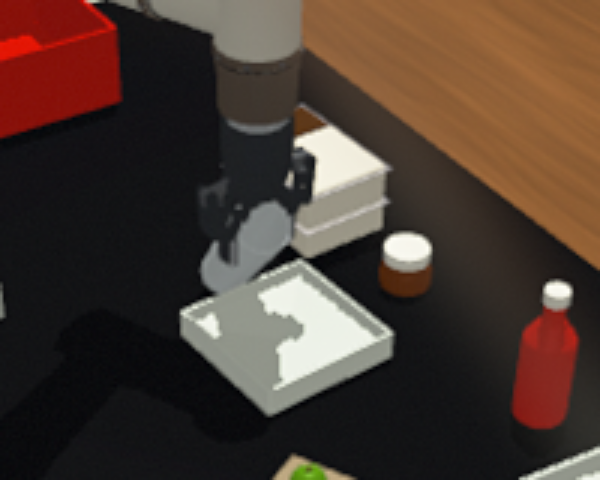

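It pivots as planned: the canister is tilted about 40°, its foot resting on the wall at (225,275), with only 2 N of force. Continue to about 80°, then slowly past horizontal.

```bash
python3 -m pendant '[[[0.005,0.005,0,0],[0.01,0.01,0,0],[0.015,0.014,0,0],[0.021,0.018,0,0],[0.027,0.02,0,0],[0.033,0.021,0,0],[0.038,0.022,0,0],[0.044,0.022,0,0],[0.044,0.022,0,0]]]'
python3 -m pendant '[[[0.003,0,0,0],[0.006,-0.001,0,0],[0.009,-0.002,0,0],[0.011,-0.003,0,0],[0.013,-0.004,0,0],[0.013,-0.004,0,0],[0.013,-0.004,0,0]]]'
python3 - <<'E'
from h import *
p,d=arm.read_camera("side"); cv2.imwrite("pics/s4.png",cv2.resize(p[80:240,240:440,::-1],None,fx=3,fy=3))
c=arm.camera_info("side")
for o in arm.outline_of("lime_center","side"): print(o['confidence'],o['uv'],np.median(cloud(c,d,o['pixels']),0))
E
```

```text
time_s: 7.92
tcp_pos: [0.5604, 0.0398, 0.0453]
orientation: [-3.093, 1.569, 0.118]
force: [2.1, -0.7, 2.9]
opening: 0.741
time_s: 8.8
tcp_pos: [0.5596, 0.0433, 0.0324]
orientation: [1.672, 1.57, -1.4]
force: [2.0, -3.4, 4.8]
opening: 0.737
```

View pics/s4.png

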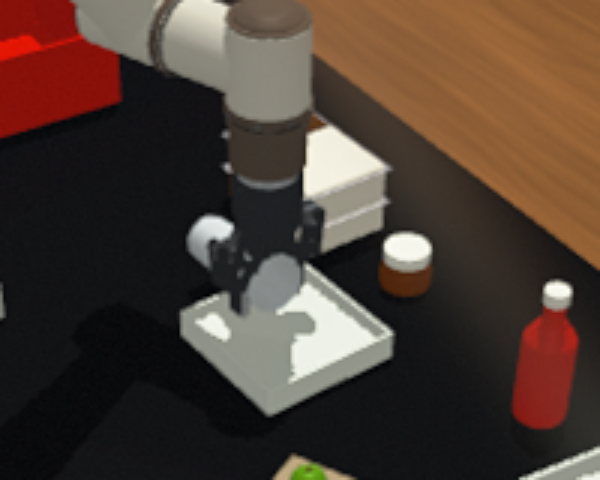

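The canister is about horizontal with its mouth over the dish at (275,285), and the lime isn't out yet. I tip it a little more and wait.

```bash
python3 -m pendant '[[[0.002,-0.001,0,0],[0.004,-0.002,0,0],[0.006,-0.003,0,0],[0.007,-0.004,0,0],[0.007,-0.004,0,0],[0.007,-0.004,0,0],[0.007,-0.004,0,0],[0.007,-0.004,0,0]]]'
python3 - <<'E'
from h import *
for n in("side","top"):
    p,d=arm.read_camera(n); cv2.imwrite(f"pics/{n}5.png",cv2.resize(p[80:240,240:440,::-1],None,fx=3,fy=3))
    c=arm.camera_info(n); K,D=KD(c)
    m=cv2.inRange(cv2.cvtColor(p,cv2.COLOR_RGB2HSV),(35,100,40),(85,255,255))
    k,l,s,ce=cv2.connectedComponentsWithStats(m)
    for i in range(1,k):
        if s[i,4]>8: print(n,ce[i],s[i,4],plane(c,[ce[i]],.03)[0].round(3))
E
```

```text
time_s: 9.9
tcp_pos: [0.5587, 0.0465, 0.0255]
orientation: [0.839, 1.568, -2.233]
force: [1.1, -5.2, 7.8]
opening: 0.735
side [342.39855072 240.92028986] 138 [ 0.451 -0.209  0.03 ]
side [365.46853147 250.33566434] 143 [ 0.486 -0.274  0.03 ]
side [352.92666667 267.47333333] 150 [ 0.419 -0.31   0.03 ]
top [387.89473684 195.        ] 95 [ 0.485 -0.274  0.03 ]
top [369.0106383  205.22340426] 94 [ 0.451 -0.209  0.03 ]
top [398.27173913 214.        ] 92 [ 0.42  -0.309  0.03 ]
```

View pics/side5.png

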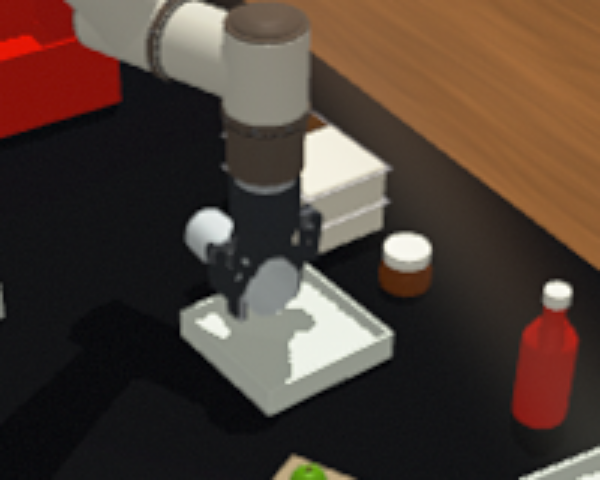

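Run:
```python
from h import *
np.set_printoptions(precision=3,suppress=True)
for n in("side","top"):
    p,d=arm.read_camera(n); c=arm.camera_info(n)
    o=arm.outline_of("canister",n)
    for q in o[:2]:
        P=cloud(c,d,q['pixels']); print(n,q['confidence'],q['uv'],len(P))
        f=np.array([.07,-.9976]); F=(P[:,:2]-[.562,.012])@f+.0825; X=(P[:,:2]-[.562,.012])@np.array([.9976,.07])
        for a in np.arange(-.1,.1,.015):
            m=(F>a)&(F<=a+.015)
            if m.sum()>3: print("  f%.3f"%a,m.sum(),"z %.3f..%.3f"%tuple(np.percentile(P[m,2],[3,97])),"x %.3f..%.3f"%tuple(np.percentile(X[m],[3,97])))
```

```text
side 0.89 [325.2, 171.6] 418
  f-0.085 5 z 0.076..0.086 x -0.021..0.012
  f-0.070 41 z 0.057..0.092 x -0.026..0.012
  f-0.055 50 z 0.063..0.092 x -0.027..0.013
  f-0.040 36 z 0.072..0.094 x -0.028..0.009
  f-0.025 15 z 0.084..0.098 x -0.022..-0.001
  f0.005 7 z 0.033..0.048 x 0.010..0.025
  f0.020 38 z 0.035..0.058 x -0.004..0.027
  f0.035 65 z 0.014..0.073 x -0.010..0.029
  f0.050 109 z 0.035..0.099 x -0.032..0.038
  f0.065 51 z 0.035..0.102 x -0.035..0.027
top 0.23 [310.3, 180.1] 1583
  f-0.010 20 z 0.002..0.038 x -0.073..-0.027
  f0.005 83 z 0.011..0.053 x -0.081..-0.025
  f0.020 49 z 0.008..0.092 x -0.081..-0.027
  f0.035 33 z 0.014..0.132 x -0.081..-0.056
  f0.050 75 z 0.007..0.102 x -0.080..-0.018
  f0.065 135 z 0.005..0.036 x -0.080..0.080
  f0.080 209 z 0.006..0.140 x -0.078..0.080
  f0.095 209 z 0.006..0.037 x -0.079..0.080
```

The depths show the canister is only about 87° over. It pivots higher on the pads than I assumed, at TCP+42 mm instead of 29. About 10 mm lower should give 95°, so I go down in small steps and watch the force.

```bash
cat > look.py <<'E'
from h import *
import sys
for n in sys.argv[1:]:
    p,d=arm.read_camera(n); c=arm.camera_info(n)
    m=cv2.inRange(cv2.cvtColor(p,cv2.COLOR_RGB2HSV),(35,100,40),(85,255,255))
    k,l,s,ce=cv2.connectedComponentsWithStats(m)
    for i in range(1,k):
        if s[i,4]>4: print(n,ce[i].round(1),s[i,4],plane(c,[ce[i]],.03)[0].round(4),np.median(cloud(c,d,l==i),0).round(3))
E
python3 -m pendant '[[[0.002,0,0,0],[0.004,-0.001,0,0],[0.006,-0.001,0,0],[0.006,-0.001,0,0],[0.006,-0.001,0,0],[0.006,-0.001,0,0]]]'; python3 look.py side
python3 -m pendant '[[[0.001,0,0,0],[0.003,0,0,0],[0.004,-0.001,0,0],[0.004,-0.001,0,0],[0.004,-0.001,0,0],[0.004,-0.001,0,0],[0.004,-0.001,0,0],[0.004,-0.001,0,0]]]'; python3 look.py side
```

```text
time_s: 10.95
tcp_pos: [0.5584, 0.0469, 0.0194]
orientation: [0.797, 1.568, -2.275]
force: [1.2, -7.6, 7.1]
opening: 0.732
side [335.2 189.1] 94 [0.5606 0.0025 0.03  ] [ 0.555 -0.007  0.039]
side [342.4 240.9] 138 [ 0.4509 -0.2088  0.03  ] [ 0.444 -0.219  0.041]
side [365.4 250.4] 142 [ 0.4856 -0.2741  0.03  ] [ 0.477 -0.285  0.042]
side [353.  267.5] 151 [ 0.4195 -0.3097  0.03  ] [ 0.412 -0.319  0.042]
time_s: 12.0
tcp_pos: [0.5588, 0.0467, 0.0178]
orientation: [1.239, 1.567, -1.832]
force: [-1.0, -14.9, 19.2]
opening: 0.732
side [334.7 188.3] 94 [0.5615 0.007  0.03  ] [ 0.556 -0.     0.036]
side [342.4 240.9] 139 [ 0.4509 -0.2086  0.03  ] [ 0.444 -0.22   0.042]
side [365.4 250.3] 142 [ 0.4859 -0.2738  0.03  ] [ 0.478 -0.284  0.041]
side [353.  267.5] 151 [ 0.4195 -0.3097  0.03  ] [ 0.412 -0.319  0.041]
```

The lime is out, resting near the dish centre at (0.561, 0.007). I lift the canister back and away and look at its tilt.

```bash
python3 -m pendant '[[[-0.01,0,0,0],[-0.02,-0.002,0,0],[-0.035,-0.006,0,0],[-0.05,-0.015,0,0],[-0.07,-0.03,0,0],[-0.09,-0.055,0,0],[-0.11,-0.085,0,0],[-0.12,-0.115,0,0],[-0.12,-0.14,0,0],[-0.12,-0.14,0,0]]]'
python3 -m pendant '[[[0,-0.01,0.01,0],[0,-0.02,0.02,0],[0,-0.02,0.02,0]]]'
python3 look.py side
python3 - <<'E'
from h import *
p,d=arm.read_camera("side"); cv2.imwrite("pics/s6.png",cv2.resize(p[60:240,220:420,::-1],None,fx=3,fy=3)); print(*tcp())
E
```

```text
time_s: 13.3
tcp_pos: [0.5488, 0.1919, 0.136]
orientation: [-2.412, 1.57, 0.803]
force: [0.1, -0.2, -1.6]
opening: 0.73
time_s: 13.68
tcp_pos: [0.5268, 0.2085, 0.1355]
orientation: [0.261, 1.57, -2.809]
force: [-0.0, 0.2, -0.3]
opening: 0.732
side [334.8 188.3] 92 [0.5617 0.0066 0.03  ] [ 0.556 -0.001  0.037]
side [342.4 240.9] 138 [ 0.4512 -0.2087  0.03  ] [ 0.445 -0.219  0.041]
side [365.4 250.4] 142 [ 0.4856 -0.2741  0.03  ] [ 0.478 -0.285  0.041]
side [353.  267.5] 152 [ 0.4197 -0.3097  0.03  ] [ 0.412 -0.32   0.042]
[0.52768527 0.20809667 0.13551237] [[ 2.18486104e-04  7.02205934e-02 -9.97531463e-01]
 [ 1.66314090e-05 -9.97531487e-01 -7.02205914e-02]
 [-9.99999976e-01 -1.24813029e-06 -2.19114636e-04]]
```

View pics/s6.png

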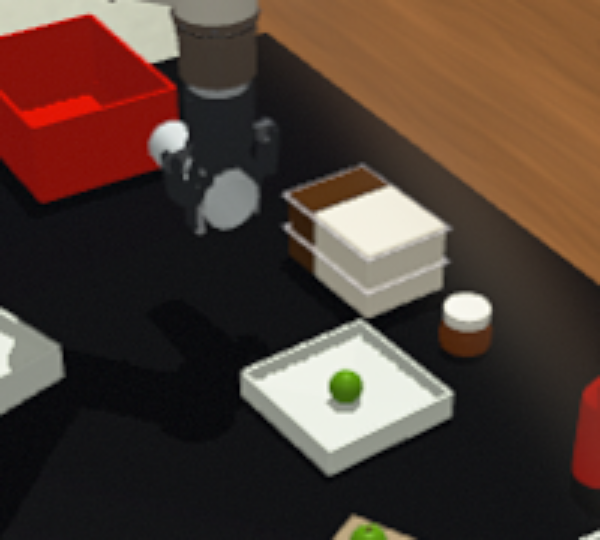

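The lime lies at the dish middle (345,385), and the canister is still held horizontally by pad friction. I take it to open counter and ease the grip to its 20 N minimum so the heavier foot end can swing down.

```bash
cat > tilt.py <<'E'
from h import *
p,d=arm.read_camera("side"); c=arm.camera_info("side"); t=tcp()[0]
for q in arm.outline_of("canister","side")[:1]:
    P=cloud(c,d,q['pixels']); P=P[np.linalg.norm(P-np.median(P,0),axis=1)<.13]
    f=(P[:,:2]-t[:2])@np.array([.07,-.9976])
    print("conf",q['confidence'],"f rel tcp",np.percentile(f,[2,98]).round(3),"z",np.percentile(P[:,2],[2,98]).round(3),"z at tail",np.percentile(P[f<np.percentile(f,12),2],[10,90]).round(3),"tcp",t.round(4))
E
python3 -m pendant '[[[0.006,-0.02,0.02,0],[0.012,-0.04,0.04,0],[0.02,-0.06,0.065,0],[0.028,-0.065,0.075,0],[0.03,-0.065,0.075,0],[0.03,-0.065,0.075,0]]]' - 20
python3 tilt.py
python3 -m pendant '[[[0,0,0,0],[0,0,0,0]]]' 0.725 20
python3 tilt.py
```

```text
time_s: 14.52
tcp_pos: [0.4492, 0.2674, 0.1053]
orientation: [3.051, 1.57, -0.021]
force: [0.4, -0.9, -2.2]
opening: 0.734
conf 0.59 f rel tcp [-0.108  0.025] z [0.114 0.182] z at tail [0.164 0.182] tcp [0.4493 0.2675 0.1055]
time_s: 14.88
tcp_pos: [0.4488, 0.2676, 0.1054]
orientation: [-2.454, 1.57, 0.757]
force: [-0.5, -0.3, -1.0]
opening: 0.728
conf 0.79 f rel tcp [-0.11   0.024] z [0.114 0.182] z at tail [0.163 0.182] tcp [0.4487 0.2676 0.1054]
```

```bash
python3 -m pendant '[[[0.02,0,0,0],[0.03,0,0,0],[0.03,0,0,0]]]' 0.73 20|grep -v orient; python3 tilt.py
for k in 0; do python3 -m pendant '[[[0,0,0,0]]]' 0.733 20|grep open; python3 -m pendant '[[[0,0,0,0]]]' 0.736|grep open; done; python3 tilt.py
```

```text
time_s: 15.35
tcp_pos: [0.4481, 0.2673, 0.0746]
force: [0.3, -0.2, -0.8]
opening: 0.733
conf 0.62 f rel tcp [-0.114  0.025] z [0.083 0.151] z at tail [0.131 0.15 ] tcp [0.4486 0.2677 0.0753]
opening: 0.733
opening: 0.735
conf 0.87 f rel tcp [-0.115  0.024] z [0.082 0.15 ] z at tail [0.093 0.13 ] tcp [0.4486 0.268  0.0757]
```

It is beginning to swing. A little more, watching the tail.

```bash
python3 -m pendant '[[[0,0,0,0]]]' 0.736|grep open; python3 tilt.py;  python3 -m pendant '[[[-0.008,0,0,0],[-0.016,0,0,0]]]' 0.736|grep open; python3 tilt.py
```

```text
opening: 0.738
conf 0.72 f rel tcp [-0.087  0.026] z [0.072 0.136] z at tail [0.072 0.092] tcp [0.4485 0.2677 0.0754]
opening: 0.733
conf 0.84 f rel tcp [-0.067  0.028] z [0.089 0.162] z at tail [0.088 0.11 ] tcp [0.4493 0.2684 0.0932]
```

```bash
for k in 1 2 3; do python3 -m pendant '[[[-0.002,0,0,0],[-0.002,0,0,0]]]' 0.737|grep open; python3 tilt.py; done
python3 - <<'E'
from h import *
p,d=arm.read_camera("side"); cv2.imwrite("pics/s7.png",cv2.resize(p[60:240,200:400,::-1],None,fx=3,fy=3))
E
```

```text
opening: 0.737
conf 0.62 f rel tcp [0.538 0.565] z [0.027 0.052] z at tail [0.04  0.052] tcp [0.4484 0.2677 0.0932]
opening: 0.738
conf 0.76 f rel tcp [-0.012  0.052] z [0.009 0.146] z at tail [0.11  0.144] tcp [0.4485 0.2678 0.0954]
opening: 0.738
conf 0.64 f rel tcp [-0.012  0.052] z [0.011 0.148] z at tail [0.111 0.145] tcp [0.4485 0.2677 0.0974]
```

View pics/s7.png

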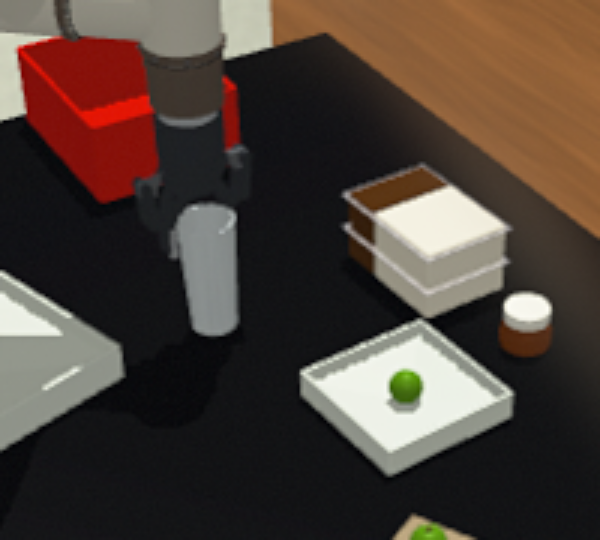

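The canister hangs nearly upright at (212,270), with its foot about 9 mm above the counter. I lower it until it touches, then let go.

```bash
python3 -m pendant '[[[0.004,0,0,0],[0.007,0,0,0],[0.009,0,0,0],[0.009,0,0,0]]]'|grep -v ori; python3 tilt.py
python3 -m pendant '[[[0.002,0,0,0],[0.004,0,0,0],[0.004,0,0,0]]]' 0.738|grep -v ori; python3 tilt.py
```

```text
time_s: 17.98
tcp_pos: [0.4509, 0.2699, 0.0906]
force: [0.5, 1.5, 6.9]
opening: 0.742
conf 0.86 f rel tcp [-0.014  0.052] z [0.009 0.144] z at tail [0.105 0.141] tcp [0.4509 0.2698 0.0905]
time_s: 18.45
tcp_pos: [0.4532, 0.272, 0.0892]
force: [1.6, 2.0, 15.6]
opening: 0.739
conf 0.67 f rel tcp [-0.013  0.053] z [0.007 0.143] z at tail [0.104 0.141] tcp [0.4533 0.272  0.0891]
```

```bash
python3 -m pendant '[[[-0.003,0,0,0],[-0.003,0,0,0]]]' 0.77|grep -v ori; python3 tilt.py
python3 -m pendant '[[[0,0,0,0],[0,0,0,0],[0,0,0,0]]]' 1|grep -v ori
python3 - <<'E'
from h import *
p,d=arm.read_camera("side"); cv2.imwrite("pics/s8.png",cv2.resize(p[90:190,210:330,::-1],None,fx=5,fy=5))
E
```

```text
time_s: 18.8
tcp_pos: [0.4481, 0.2674, 0.087]
force: [-1.0, -0.5, -0.2]
opening: 0.77
conf 0.71 f rel tcp [-0.03   0.031] z [0.008 0.14 ] z at tail [0.109 0.134] tcp [0.448  0.2672 0.0868]
time_s: 19.27
tcp_pos: [0.4484, 0.2677, 0.0871]
force: [-1.0, -0.3, 0.5]
opening: 0.998
```

View pics/s8.png

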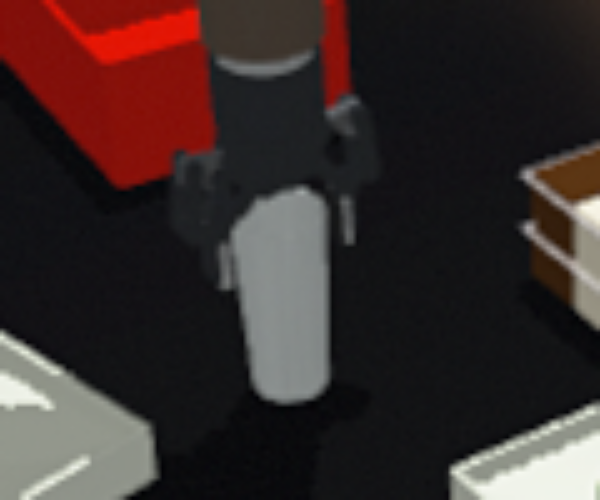

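The canister stands upright and free. I rise and move above the lime.

```bash
python3 -m pendant '[[[-0.02,0,0,0],[-0.05,0,0,0],[-0.09,0,0,0],[-0.13,0,0,0],[-0.13,0,0,0]]]'|grep -v ori
python3 -m pendant '[[[0,0.035,-0.013,0],[0,0.075,-0.027,0],[0,0.115,-0.042,0],[0,0.155,-0.056,0],[0,0.195,-0.071,0],[0.02,0.23,-0.083,0],[0.04,0.255,-0.092,0],[0.06,0.263,-0.095,0],[0.06,0.263,-0.095,0],[0.06,0.263,-0.095,0]]]'|grep -v ori
cat > wlook.py <<'E'
from h import *
from scipy.optimize import least_squares
p,d=arm.read_camera("wrist"); c=arm.camera_info("wrist"); t,R=tcp()
m=cv2.inRange(cv2.cvtColor(p,cv2.COLOR_RGB2HSV),(35,100,40),(85,255,255))
k,l,s,ce=cv2.connectedComponentsWithStats(m)
for i in range(1,k):
    if s[i,4]<150: continue
    P=cloud(c,d,l==i)
    r=least_squares(lambda x:np.linalg.norm(P-x,axis=1)-.019,np.median(P,0)-[0,0,.012],loss='soft_l1',f_scale=.002)
    print(ce[i].round(),s[i,4],"sphere",r.x.round(4),"rms",np.sqrt(2*r.cost/len(P)).round(4),"tool shift",((r.x-t)@R).round(4))
print("tcp",t.round(4),"R",R.round(3).tolist())
cv2.imwrite("pics/wl.png",p[:,:,::-1])
E
python3 wlook.py; python3 look.py top; python3 tilt.py
```

```text
time_s: 19.95
tcp_pos: [0.45, 0.269, 0.221]
force: [0.4, 0.1, -0.4]
opening: 1.002
time_s: 21.2
tcp_pos: [0.5617, 0.0123, 0.1575]
force: [0.0, 0.7, 0.6]
opening: 1.001
[322. 186.] 1356 sphere [0.5625 0.0099 0.028 ] rms 0.0005 tool shift [ 0.13    0.0027 -0.0002]
tcp [0.5619 0.0125 0.158 ] R [[0.001, 0.071, -0.997], [0.0, -0.997, -0.071], [-1.0, -0.0, -0.001]]
top [308.2 174.1] 28 [ 5.611e-01 -5.000e-04  3.000e-02] [ 0.558 -0.001  0.039]
top [387.9 195. ] 95 [ 0.4854 -0.2743  0.03  ] [ 0.484 -0.272  0.046]
top [369.  205.2] 94 [ 0.4509 -0.2087  0.03  ] [ 0.45  -0.207  0.045]
top [398.3 214. ] 93 [ 0.4196 -0.3086  0.03  ] [ 0.419 -0.306  0.046]
conf 0.69 f rel tcp [-0.294 -0.229] z [0.005 0.141] z at tail [0.108 0.137] tcp [0.562  0.0127 0.1583]
```

The sphere fit puts the lime at (0.5625, 0.0099, 0.028); a lime resting mid-dish should be about 0.027 high, so they agree. I descend and grip it gently.

```bash
python3 -m pendant '[[[0.03,0.003,0,0],[0.06,0.003,0,0],[0.09,0.003,0,0],[0.12,0.003,0,0],[0.135,0.003,0,0],[0.145,0.003,0,0],[0.149,0.003,0,0],[0.149,0.003,0,0]]]' 0.8|grep -v ori
python3 -m pendant '[[[0,0,0,0],[0,0,0,0],[0,0,0,0],[0,0,0,0],[0,0,0,0],[0,0,0,0]]]' 0.3 20|grep -v ori
python3 -m pendant '[[[-0.02,0,0,0],[-0.05,0,0,0],[-0.09,0,0,0],[-0.12,0,0,0],[-0.12,0,0,0]]]' |grep -v ori
python3 wlook.py
```

```text
time_s: 22.4
tcp_pos: [0.5623, 0.0092, 0.0088]
force: [0.1, 0.4, 0.2]
opening: 0.799
time_s: 23.15
tcp_pos: [0.5636, 0.0093, 0.0102]
force: [-0.0, -0.8, 4.7]
opening: 0.428
time_s: 23.78
tcp_pos: [0.5636, 0.0094, 0.1316]
force: [-0.3, 0.3, -0.4]
opening: 0.43
[323. 280.] 6165 sphere [0.5618 0.0091 0.1468] rms 0.004 tool shift [-0.0171  0.      0.0004]
tcp [0.5623 0.0092 0.1297] R [[0.003, 0.07, -0.998], [0.001, -0.998, -0.07], [-1.0, -0.001, -0.003]]
```

The lime is held with its centre 17–18 mm above the TCP. I carry it above the empty dimple, estimated at (0.386, -0.244), and turn the jaws onto the tray's diagonal so the fingers clear the neighbours.

```bash
python3 -m pendant '[[[-0.02,0.025,0.02,0.04],[-0.03,0.055,0.045,0.08],[-0.03,0.085,0.07,0.13],[-0.03,0.12,0.097,0.18],[-0.03,0.155,0.125,0.24],[-0.03,0.19,0.153,0.3],[-0.03,0.22,0.177,0.35],[-0.03,0.24,0.193,0.37],[-0.03,0.24,0.193,0.37],[-0.03,0.24,0.193,0.37]]]' |grep -v ori
python3 wlook.py
```

```text
time_s: 25.08
tcp_pos: [0.386, -0.2436, 0.1577]
force: [-0.3, 0.0, 0.6]
opening: 0.427
[260. 126.] 1668 sphere [ 0.419  -0.3095  0.0319] rms 0.0006 tool shift [ 0.1259  0.0535 -0.0509]
[203. 189.] 1541 sphere [ 0.4844 -0.2746  0.0319] rms 0.0006 tool shift [ 0.1258  0.0009 -0.1031]
[265. 239.] 890 sphere [ 0.4493 -0.2094  0.0324] rms 0.0048 tool shift [ 0.1254 -0.0511 -0.0504]
[323. 279.] 6309 sphere [ 0.3858 -0.2435  0.175 ] rms 0.0051 tool shift [-0.0172  0.0002  0.0004]
tcp [ 0.3862 -0.2434  0.1578] R [[-0.001, -0.295, -0.956], [0.0, -0.956, 0.295], [-1.0, -0.0, 0.001]]
```

View pics/wl.png

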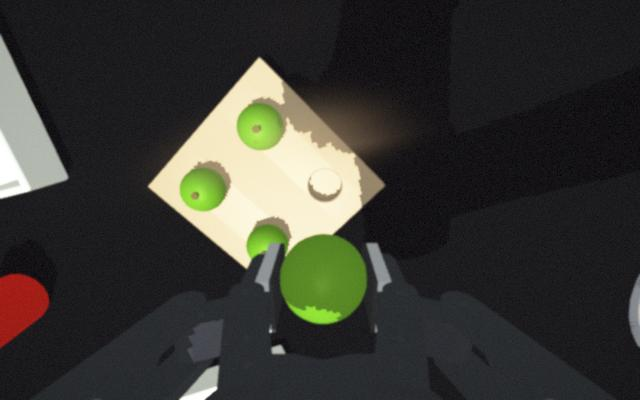

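All three seated limes fit at z = 0.032, as they should. The dimple shows at (325,183), and the square of limes puts it at (0.384, -0.244). That needs a 2 mm correction and then a slow descent.

```bash
python3 -c "
from h import *
print(plane(arm.camera_info('wrist'),[[325,182]],.02))"
python3 -m pendant '[[[0.025,0.001,0.0015,0],[0.05,0.001,0.0015,0],[0.075,0.001,0.0015,0],[0.1,0.001,0.0015,0],[0.115,0.001,0.0015,0],[0.125,0.001,0.0015,0],[0.13,0.001,0.0015,0],[0.13,0.001,0.0015,0]]]' |grep -v ori
python3 -m pendant '[[[0.003,0,0,0],[0.006,0,0,0],[0.009,0,0,0],[0.011,0,0,0],[0.012,0,0,0],[0.012,0,0,0],[0.012,0,0,0]]]' |grep -v ori
python3 wlook.py
```

```text
[[ 0.3824645 -0.2470899  0.02     ]]
time_s: 26.12
tcp_pos: [0.3846, -0.2443, 0.0283]
force: [-0.3, 0.7, -0.4]
opening: 0.429
time_s: 27.0
tcp_pos: [0.3845, -0.2445, 0.0189]
force: [-5.6, 4.0, 26.1]
opening: 0.429
[192. 155.] 7332 sphere [ 0.4184 -0.31    0.0316] rms 0.0006 tool shift [-0.0127  0.0526 -0.0517]
[ 89. 272.] 6785 sphere [ 0.4836 -0.2753  0.0317] rms 0.0016 tool shift [-0.0127  0.0003 -0.1038]
[323. 278.] 6190 sphere [ 0.384  -0.2446  0.0361] rms 0.0009 tool shift [-0.0173  0.0003  0.0004]
[205. 382.] 801 sphere [ 0.4482 -0.2114  0.0315] rms 0.0049 tool shift [-0.0126 -0.0504 -0.0512]
tcp [ 0.3845 -0.2445  0.0189] R [[0.0, -0.295, -0.956], [-0.001, -0.956, 0.295], [-1.0, 0.0, -0.0]]
```

The fingertips are resting on the tray (26 N), so the lime sits 4 mm above its seat and well centred. I relieve the press and open a little; the remaining 4 mm drop is at most 0.28 m/s.

```bash
python3 -m pendant '[[[-0.001,0,0,0],[-0.0025,0,0,0],[-0.0025,0,0,0]]]' |grep -v ori
python3 -m pendant '[[[0,0,0,0],[0,0,0,0],[0,0,0,0]]]' 0.56 |grep -v ori
python3 wlook.py
```

```text
time_s: 27.42
tcp_pos: [0.3846, -0.2445, 0.019]
force: [-0.6, 1.3, 4.6]
opening: 0.425
time_s: 27.8
tcp_pos: [0.3843, -0.2444, 0.0186]
force: [-0.0, 0.9, 0.2]
opening: 0.564
[191. 155.] 7377 sphere [ 0.4184 -0.31    0.0317] rms 0.0005 tool shift [-0.0131  0.0526 -0.052 ]
[ 88. 273.] 6834 sphere [ 0.4836 -0.2753  0.0317] rms 0.0017 tool shift [-1.31e-02  1.00e-04 -1.04e-01]
[324. 273.] 5761 sphere [ 0.3835 -0.2447  0.0317] rms 0.0007 tool shift [-0.0131  0.0006  0.0007]
[197. 381.] 973 sphere [ 0.4479 -0.2099  0.032 ] rms 0.0043 tool shift [-0.0134 -0.0517 -0.0506]
tcp [ 0.3843 -0.2444  0.0186] R [[-0.0, -0.296, -0.955], [0.0, -0.955, 0.296], [-1.0, 0.0, 0.0]]
```

The lime is seated at z = 0.0317. I withdraw straight up and do a final check.

```bash
python3 -m pendant '[[[-0.01,0,0,0],[-0.03,0,0,0],[-0.06,0,0,0],[-0.1,0,0,0],[-0.14,0,0,0],[-0.18,0,0,0],[-0.18,0,0,0],[-0.18,0,0,0]]]' |grep -v ori
python3 wlook.py; python3 look.py top
python3 - <<'E'
from h import *
for n in("top","side"):
    p,d=arm.read_camera(n); c=arm.camera_info(n)
    for t in("canister","meal_stack","sauce_bottle","sauce_pot"):
        for o in arm.outline_of(t,n)[:1]:
            P=cloud(c,d,o['pixels']); print(n,t,round(o['confidence'],2),np.median(P,0).round(3),"hi z",np.percentile(P[:,2],98).round(3))
            if t=="canister":
                for a,b in((.01,.03),(.06,.08),(.11,.13)): print("   x,y mid at",a,np.mean(np.percentile(P[(P[:,2]>a)&(P[:,2]<b)][:,:2],[3,97],axis=0),0).round(4))
    cv2.imwrite(f"pics/{n}9.png",p[:,:,::-1])
E
```

```text
time_s: 28.85
tcp_pos: [0.3838, -0.2441, 0.1987]
force: [-0.2, 0.7, -0.3]
opening: 0.554
[266. 124.] 1264 sphere [ 0.4182 -0.3096  0.0311] rms 0.0006 tool shift [ 0.1669  0.0523 -0.0528]
[216. 179.] 1166 sphere [ 0.4836 -0.2747  0.0311] rms 0.0005 tool shift [ 0.1668 -0.0003 -0.105 ]
[323. 179.] 1128 sphere [ 0.3834 -0.2442  0.0312] rms 0.0006 tool shift [ 0.1669  0.0002 -0.0002]
[272. 228.] 1014 sphere [ 0.4486 -0.2096  0.031 ] rms 0.0032 tool shift [ 0.167  -0.0522 -0.0523]
tcp [ 0.3835 -0.2441  0.1981] R [[-0.002, -0.296, -0.955], [0.001, -0.955, 0.296], [-1.0, -0.0, 0.002]]
top [387.9 194.8] 91 [ 0.4861 -0.2744  0.03  ] [ 0.484 -0.272  0.045]
top canister 0.82 [0.452 0.285 0.082] hi z 0.144
   x,y mid at 0.01 [0.4522 0.2716]
   x,y mid at 0.06 [0.4517 0.271 ]
   x,y mid at 0.11 [0.4494 0.2707]
top meal_stack 0.93 [0.716 0.212 0.092] hi z 0.099
top sauce_bottle 0.87 [ 0.718 -0.213  0.107] hi z 0.166
top sauce_pot 0.8 [0.737 0.036 0.05 ] hi z 0.059
side canister 0.61 [0.44  0.248 0.096] hi z 0.14
   x,y mid at 0.01 [0.4424 0.2541]
   x,y mid at 0.06 [0.442  0.2526]
   x,y mid at 0.11 [0.4454 0.2676]
side meal_stack 0.92 [0.74  0.134 0.069] hi z 0.095
side sauce_bottle 0.72 [ 0.476 -0.285  0.04 ] hi z 0.054
side sauce_pot 0.65 [0.728 0.02  0.037] hi z 0.054
```

View pics/side9.png

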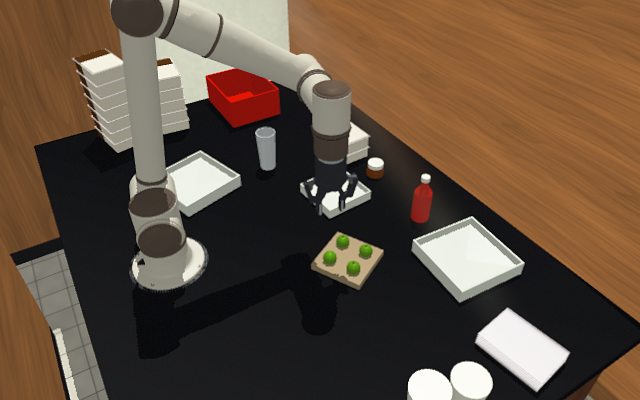

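All four dimples are filled (347,255). The canister stands upright at (266,150), the bystanders are in place, and the robot touches nothing. Handing in.

```bash
python3 -c "
from station import arm
print(arm.job_done(), arm.state()['time_s'])"
```

```text
the job is handed in; nothing more can be done
the job is handed in; nothing more can be done
```

I finished the task and handed it in at about 29 s on the robot's clock, within the 67 s limit. `job_done` gives no verdict, so this rests on my own last checks.

**What I did:**
1. I gripped the canister near its rim and pushed its foot against the dish's outer wall. It pivoted in the pads past horizontal, and the lime rolled into the dish.
2. I eased the grip until the foot swung down and the canister hung nearly upright, then stood it on the counter.
3. I picked the lime from the dish and lowered it into the empty dimple. It settled the last 4 mm or so when released, because the fingertips had reached the tray.

**Last checks:**
- **Lime:** its centre is at (0.383, -0.244, 0.031), about 1 mm from the dimple position worked out from the other limes. Reading the dimple directly in the wrist picture gave a point about 3 mm away; both are within the 6 mm allowed.
- **Other limes:** they are within about 1–2 mm of where they started.
- **Canister:** it stands upright, its top at about 0.14 m. The camera's lean estimate, about 0.03 rad, is rough.
- **Boxes, bottle and pot:** unmoved to within about 2 mm in the top view. One side-view reading of the bottle was a false hit on a lime, and the side-view reading of the boxes was off because the arm hid part of them.

**What went differently than planned:** the canister pivoted higher in the pads than I had assumed, so the first tip stopped at about 87° and needed another 8 mm down. The highest wrist forces I read were 19 N while tipping and 26 N when the fingertips touched the tray.

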